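Load a box of screws through the spring flap of a stock lane

TASK

Load the green box of screws into the blue stock lane: set it gently, lengthwise, on the lane's open front plate, then push it from behind in through the orange spring flap until it is fully home and pressed firmly for a moment (about 10 N) against the sprung rubber stop. Take the fingers out so that the flap shuts behind the box; never push hard (20 N is too much for the stop), and leave the other things on the bench where they are.

Things in the scene. Friction and masses are not known exactly. Their poses are not given: they have to be found in the camera images.
- green_box: green card box of screws, closed, about 0.42 kg, loose on the worktop. Origin at the underside; it reaches from -21 to +24 mm in its x, -34 to +34 mm in y, 0 to 50 mm in z. Grasp it across the 45 mm from above. It goes in with its 68 mm length (own y, either way round) along the lane's x
- lane: blue stock lane, fixed; place and yaw vary. Origin at the underside, mid-width, in the flap's plane; x points along the lane INTO the bay, y left, z up. Floor top at z = 5 mm. Front plate, open above: x = -115 to 0 mm, between low rails (top z 15 mm) that funnel from about 71 mm apart to 51 mm at the flap. Bay: x = 0 to 187 mm, right wall y = -26 mm, left wall y = +35 mm (room for the flap)
- lane_slot (a point): middle of the slot in the bay's roof, at lane x = 95 mm, z = 64 mm. The roof is two lips at z = 61 to 64 mm that leave y = -21 to +21 mm open from the entry to the end plate: too narrow to put the box in from above, wide enough for closed fingers pointing down, which push the box along at its rear end and then lift out. The box passes under the lips
- flap (a joint): orange spring flap door across the entry, z = 8 to 50 mm of the lane, 47 mm wide, hinge pin upright at lane x = 4, y = +33 mm. 0 = shut, up to 1.55 rad swung inward (lane +x); never outward. Its spring resists a push with about 1 to 5 N. It folds along the box's left side as this passes and shuts once the box's rear end is past lane x = 52 mm and the fingers are out
- flap_edge (a point): middle height of the flap's free edge, 47 mm from the hinge
- bump_stop: end plate of the lane, at lane x = 191 mm (origin under it), with a steel rod and a round black rubber pad, 26 mm across, 30 mm above the worktop, facing the entry. The rod's setting varies and is NOT measured: the rubber face is anywhere from lane x = 128 to 152 mm; find it by feel. The pad yields 1 mm per 3 N, at most 10 mm. Press with 5 N or more for half a second, never 22 N
- orange_box: orange card box of screws, 85 x 60 x 38 mm, a bystander: leave it. Origin under its middle
- torch: small black pocket torch, 114 mm long, 33 mm thick, a bystander: leave it. Origin under its middle
- pliers: yellow-handled pliers, 175 x 79 x 13 mm, a bystander: leave them. Origin under the middle
- marker: white marker pen with red cap, 130 mm long, 16 mm thick, a bystander: leave it. Origin under its middle

How it is judged:
By the outcome, as a careful person would: the job done as asked, in the order asked, and still so for the second after the job is handed in, with the robot touching nothing.
It also fails if it takes over 61 s, if anything falls off the work surface, if the arm or the gripper's body presses on something with over 40 N, if the wrist force passes 120 N, or if a joint passes its speed limit or range.

ROBOT

A 6-joint arm with a two-finger parallel gripper is mounted at the origin on a cart in front of the work surface, level with it; the furniture and walls round the work are solid. World frame = base frame: x ahead of the robot, y to its left, z up, the work surface at z = 0. Lengths are in mm, angles in rad, forces in N, time in s.
With the tool pointing down it reaches from about 350 to 875 mm from the base axis. Payload 4.2 kg.
Tool frame: the origin (TCP) lies at the very end of the fingers, on their centre line; the grasp point (between the pads) lies arm.grip_point_offset behind it (arm.grip_point_offset is the distance from the TCP to the grasp point, in mm); z points along the fingers, y is the line along which they close (so a half turn about z gives the same grasp; the last joint's range is limited). The gripper opens to 85 mm and grips with 20 to 120 N. Pads are 22 mm wide; open, the fingers measure 114 mm over their backs; the gripper's body (76 mm by 85 mm) begins 54 mm behind the grasp point. The pads swing forward as they close: fully open they stand 13 mm farther back than shut.
Start: joints at [1.437, 0.385, 0.008, 0, -1.194, -0.259], TCP at [239.202, 577.392, 194.512] pointing down, gripper open.
Joint ranges: [-3.14, 3.14], [-1.21, 2.06], [-1.07, 1.41], [-3.16, 2.05], [-2.99, -0.16], [-3.1, 3.1]. Speed limits (rad/s): [2.79, 2.79, 3.14, 3.14, 3.14, 3.14].

INTERFACE

Orientations are given as a unit quaternion [x, y, z, w].
In Python, from bench import arm, cams, ticket gives the robot as it stands.
- The arm moves only by the tool servo_tool, never from a script. Its argument "commands" is a list that holds one entry, the list of rows, each a list of 7 numbers: the closure in counts, from 0 (fully open) to 255 (shut), then the shift along the tool's x, y, z in m, then the turn, a rotation vector about the tool's x, y, z in degrees. In form: [[[grip, x, y, z, ax, ay, az], ...]]. A call has 1 to 10 rows; each row shifts and turns the commanded pose from where the row before left it, along the tool's axes as they then stand; what a row does not reach is not made up. A row lasts 1/12 s, in which the tool goes at most 41.7 mm and 7.16 degrees, less where a joint would pass 70% of its speed; a pose out of reach is approached as far as the arm can. A call with a gripper value outside its range is refused whole. The fingers move at their own pace and stop on an object; the grip force is fixed at half the most. Time passes only in rows, so rows that do not move let the fingers close. It gives the time, the measured TCP pose, the force, the opening and the grip force at its end, in the units of the state.
- arm.read_state(): the state, without advancing time (a new reading comes with each control period).
- cams.get_image(name): name is "side" or "top"; returns a dict with "frame" (384x512x3 uint8, blue, green, red), "K" (3x3 intrinsics, pixels), "k1" (the pictures are not rectified: a ray, as slopes to the right and down, at radius r is drawn at 1 + k1 r^2 times it, then the intrinsics apply), "T" (4x4, takes a point from camera to world coordinates). Camera axes: x right, y up, looking along -z (the intrinsics and any distortion apply to the point x, -y, -z); pixel columns grow to the right and rows downward; lengths in mm; the calibration is good to about 2 mm. A picture is of the moment at which its call begins. There is no depth.
- ticket.job_done(): hands the job in; it is judged then, once.
The state is a dict: "clock": time; "joints": joint angles; "joint_vel": joint speeds; "joint_efforts": joint torques, N m; "position": TCP position; "ee_rot": TCP orientation; "contact_force": force on the tool from outside, world axes, zero at the start; "wrist_torque": the same for the moment, N m; "gripper_width": finger opening in mm; "grasp_force": force on a finger pad.
Only numpy, scipy, OpenCV 4.12 (cv2) and the standard library are available. Lean on these libraries where they do the work, as an engineer would, in place of code of your own. Each camera call takes 0.05 s, during which the arm holds its last target. There are 200 camera calls.

## Working session

There is one attempt and no reset: what is moved stays moved. The work goes in short steps, Python scripts to look and compute and a tool call to move; the robot and the scene stay as the last step left them, time stands still between calls to the robot, and variables do not carry over. Pictures are saved under pics/ and viewed, at most 10 in all, crops included, and the job is handed in when it is done.

Besides the shell and the picture viewer there is one more tool, called in YAML: its name, and indented under it one key for each argument. servo_tool: Moves the arm, as the interface text tells. Its arguments: {"type":"object","properties":{"commands":{"type":"array","items":{"type":"array","items":{"type":"array","items":{"type":"number"}}}}},"required":["commands"]}

```bash
mkdir -p pics; ls; python3 - <<'E'
from bench import arm,cams
import cv2,numpy as np
s=arm.read_state();print({k:np.round(v,3).tolist() for k,v in s.items()},arm.grip_point_offset)
for n in("side","top"):
    d=cams.get_image(n);cv2.imwrite(f"pics/{n}0.png",d["frame"]);np.savez(f"pics/{n}0.npz",**d);print(n,d["K"].tolist(),d["k1"],np.round(d["T"],3).tolist())
E
```

```text
pics
{'clock': 0.0, 'joints': [1.437, 0.386, 0.007, -0.001, -1.194, -0.259], 'joint_vel': [-0.0, 0.001, -0.0, -0.0, 0.001, -0.0], 'joint_efforts': [0.001, -39.229, 18.84, 4.186, -0.005, -0.0], 'position': [238.953, 576.793, 193.409], 'ee_rot': [0.981, -0.195, -0.0, 0.001], 'contact_force': [0.071, 0.044, -0.401], 'wrist_torque': [-0.023, -0.012, -0.031], 'grasp_force': 0.0, 'gripper_width': 85.319} 18.700000000000003
side [[383.1353587082352, 0.0, 259.9608652479291], [0.0, 383.1353587082352, 194.15002336006748], [0.0, 0.0, 1.0]] -0.10965976176530738 [[0.826, 0.343, -0.447, 73.74], [-0.564, 0.514, -0.646, -663.307], [0.008, 0.786, 0.618, 737.737], [0.0, 0.0, 0.0, 1.0]]
top [[439.0522241768489, 0.0, 242.0729209373542], [0.0, 439.0522241768489, 189.99456656140998], [0.0, 0.0, 1.0]] 0.04618201975579676 [[0.07, 0.959, -0.274, 214.396], [-0.998, 0.066, -0.022, 11.232], [-0.003, 0.275, 0.961, 1244.928], [0.0, 0.0, 0.0, 1.0]]
```

View pics/side0.png

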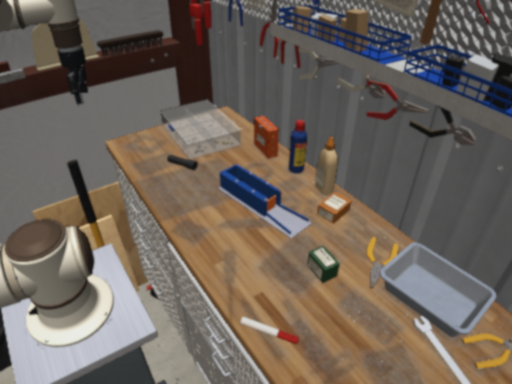

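View pics/top0.png

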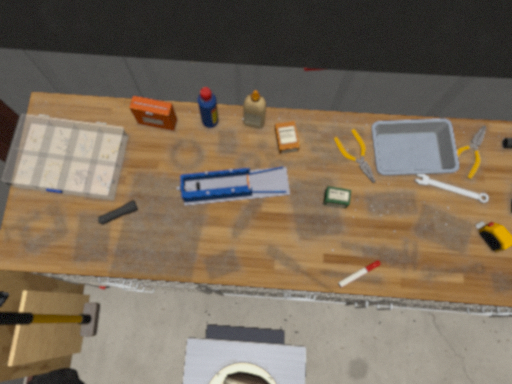

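The side view shows the lane at (250,195), its front plate at (290,218) and the green box at (323,263). The top view shows the lane at (180-290, 168-205), its entry facing right, and the box at (337,196). Next I'll enlarge the crops and measure.

```bash
cat > h.py <<'E'
import numpy as np,cv2
def load(n): return dict(np.load(n))
def ray(d,p):
    K=d["K"];k=float(d["k1"]);q=np.array([(p[0]-K[0,2])/K[0,0],(p[1]-K[1,2])/K[1,1]]);u=q.copy()
    for _ in range(20):u=q/(1+k*(u@u))
    T=d["T"];return T[:3,3],T[:3,:3]@np.array([u[0],-u[1],-1.])
def onz(d,p,z):
    o,v=ray(d,p);return (o+v*(z-o[2])/v[2])[:2]
def proj(d,P):
    T=d["T"];c=T[:3,:3].T@(np.asarray(P,float)-T[:3,3]);u=np.array([c[0],-c[1]])/-c[2];u=u*(1+float(d["k1"])*(u@u))
    return d["K"][:2,:2]@u+d["K"][:2,2]
def tri(d1,p1,d2,p2):
    (o1,v1),(o2,v2)=ray(d1,p1),ray(d2,p2)
    A=np.stack([v1,-v2],1);t=np.linalg.lstsq(A,o2-o1,rcond=None)[0]
    a,b=o1+v1*t[0],o2+v2*t[1];return (a+b)/2,np.linalg.norm(a-b)
E
python3 - <<'E'
from h import *
for n,(x0,y0,x1,y1) in {"top":(172,155,362,220),"side":(205,155,355,290)}.items():
    d=load(f"pics/{n}0.npz");f=d["frame"];hsv=cv2.cvtColor(f,cv2.COLOR_BGR2HSV)
    c=f[y0:y1,x0:x1];s=4
    cv2.imwrite(f"pics/{n}c.png",cv2.resize(c,None,fx=s,fy=s,interpolation=cv2.INTER_CUBIC))
    for nm,lo,hi in(("blue",(105,120,40),(125,255,255)),("green",(45,60,15),(90,255,255))):
        m=np.zeros(f.shape[:2],np.uint8);m[y0:y1,x0:x1]=cv2.inRange(hsv,lo,hi)[y0:y1,x0:x1]
        cs=max(cv2.findContours(m,0,2)[0],key=cv2.contourArea)
        h=cv2.convexHull(cs);print(n,nm,cv2.contourArea(cs),cv2.minAreaRect(cs),cv2.approxPolyDP(h,1.5,True)[:,0].tolist())
E
```

```text
top blue 804.0 ((215.3950958251953, 184.57191467285156), (26.190528869628906, 69.536865234375), 84.17366027832031) [[248, 170], [251, 191], [249, 194], [185, 200], [182, 196], [182, 175], [239, 169]]
top green 67.5 ((336.7574157714844, 195.42575073242188), (23.880891799926758, 15.423076629638672), 5.7105937004089355) [[327, 188], [330, 187], [348, 203], [325, 202]]
side blue 1361.5 ((250.42306518554688, 188.61537170410156), (67.39607238769531, 28.28971290588379), 33.6900634765625) [[221, 172], [235, 165], [275, 188], [279, 192], [280, 205], [268, 215], [263, 214], [222, 186]]
side green 203.0 ((325.1000061035156, 261.7000427246094), (31.752164840698242, 21.913463592529297), 63.43495178222656) [[310, 252], [312, 251], [337, 262], [335, 274], [322, 280], [310, 256]]
```

View pics/topc.png

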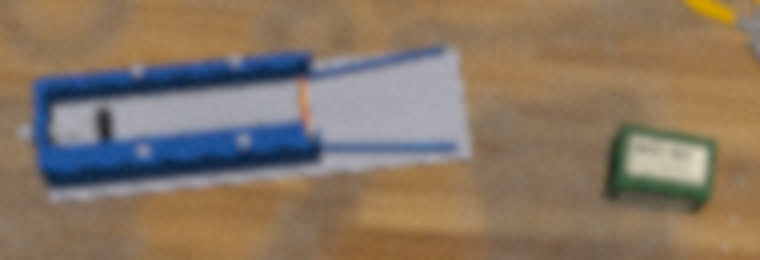

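View pics/sidec.png

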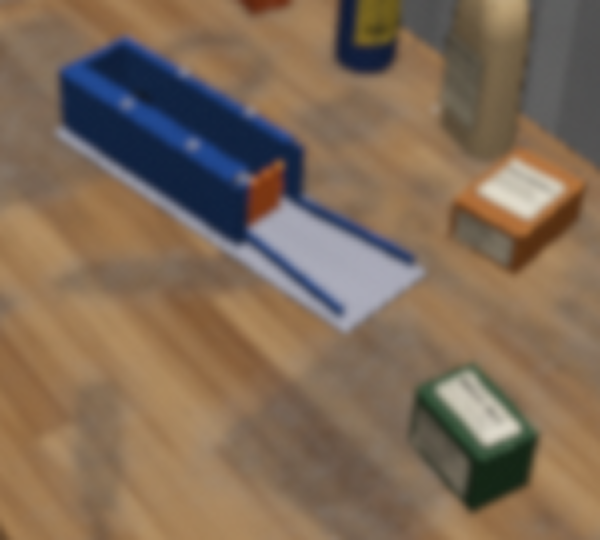

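Both crops show the lane's slot, its flap and the box clearly. The flap is at top (248,181), the plate's right edge at top (287-289, 167-194) and the box top around (337,194). I need finer corner readings, so I'll enlarge further.

```bash
python3 - <<'E'
from h import *
def crop(n,x0,y0,w,h,s):
    f=load(f"pics/{n}0.npz")["frame"][y0:y0+h,x0:x0+w]
    o=cv2.resize(f,None,fx=s,fy=s,interpolation=cv2.INTER_LANCZOS4)
    o=(255*(o/255.)**.6).astype(np.uint8)
    for i in range(0,w,5):
        cv2.line(o,(int((i+.5)*s),0),(int((i+.5)*s),6 if i%10 else 12),(255,255,255),1)
        if i%10==0: cv2.putText(o,str(x0+i),(int((i+.5)*s)+2,12),0,.35,(255,255,255),1)
    for j in range(0,h,5):
        cv2.line(o,(0,int((j+.5)*s)),(6 if j%10 else 12,int((j+.5)*s)),(255,255,255),1)
        if j%10==0: cv2.putText(o,str(y0+j),(12,int((j+.5)*s)+4),0,.35,(255,255,255),1)
    return o
a=crop("top",170,158,130,52,6);cv2.imwrite("pics/a.png",a)
a=crop("side",210,155,105,85,7);cv2.imwrite("pics/b.png",a)
b=np.hstack([crop("top",315,178,40,36,10),crop("side",300,240,40,48,10)[:360]]) ;cv2.imwrite("pics/c.png",np.vstack([b]))
c=crop("side",300,240,48,48,12)
t=crop("top",320,180,34,30,6)
b=np.zeros((576,800,3),np.uint8);b[:,:576]=c;b[:180,580:784]=t;cv2.imwrite("pics/c.png",b)
E
```

```text
(no output)
```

View pics/a.png

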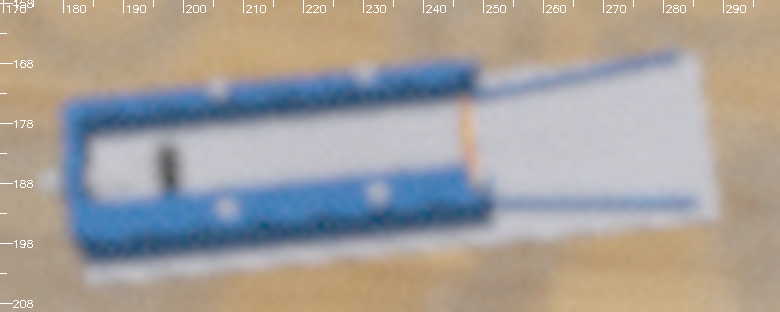

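View pics/b.png

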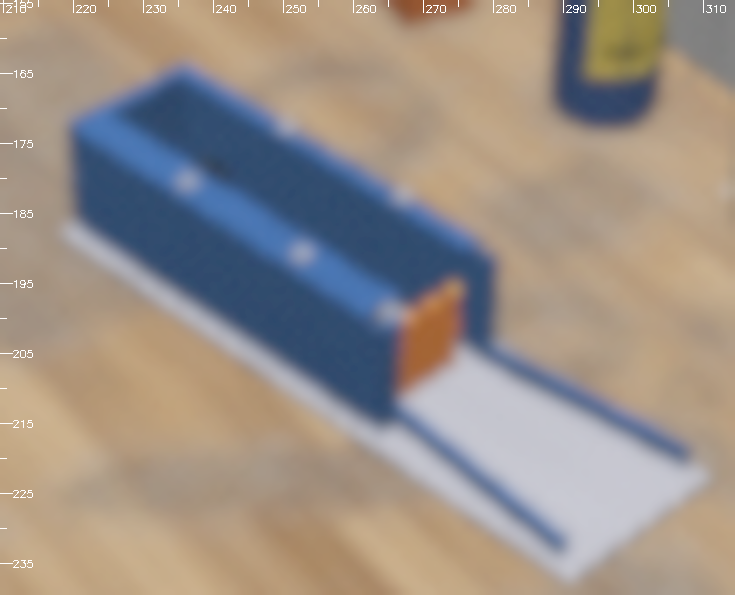

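View pics/c.png

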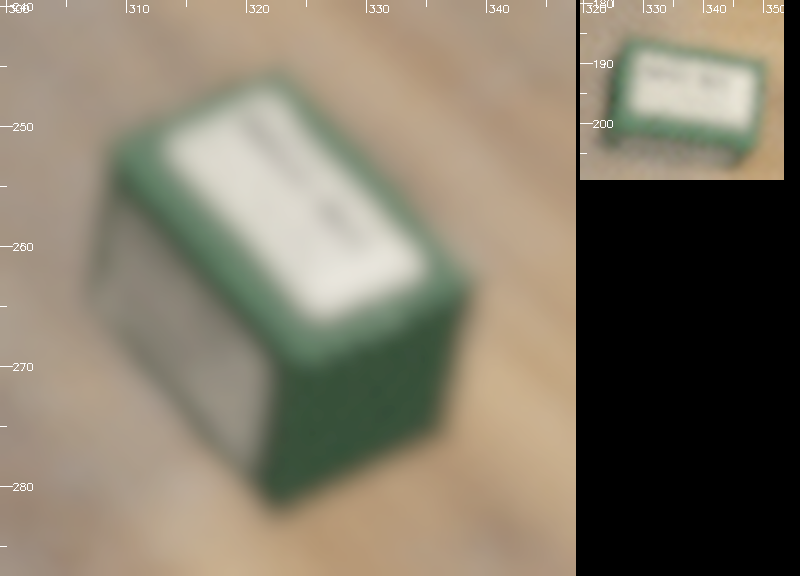

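Corners are readable. The box top is at top (327.5,186.5),(350.2,189.8),(348.8,204.2),(325.7,202), and the plate's front corners are at top (286.7,166.7),(289.2,193.7). The side view corners match these.

```bash
python3 - <<'E'
from h import *
np.set_printoptions(precision=1,suppress=True)
t=load("pics/top0.npz");s=load("pics/side0.npz")
P=lambda x0,y0,k:lambda X,Y:np.array([x0+X/k-.5,y0+Y/k-.5])
A=P(170,158,6);B=P(210,155,7);Cs=P(300,240,12)
print("BOX z50")
bt=[(327.5,186.5),(350.2,189.8),(348.8,204.2),(325.7,202)]
bs=[Cs(112,145),Cs(280,72)]
bs=[Cs(280,72),Cs(472,280),Cs(310,368),Cs(112,145)]
for d,l in((t,bt),(s,bs)):
    q=np.array([onz(d,p,50) for p in l]);r=np.roll(q,-1,0)-q
    print(q.tolist() and q, "ctr",q.mean(0),"len",np.linalg.norm(r,axis=1),"long ang",np.degrees(np.arctan2(*(q[1]+q[2]-q[0]-q[3])[::-1])))
for a,b in zip(bt,bs): print(*tri(t,a,s,b))
q=np.array([onz(s,p,0) for p in(Cs(90,300),Cs(278,515),Cs(440,432))]);print("bottom",q)
print("LANE tri: plate far, plate near, rail far, rail near, scr n1 n2 n3 f1 f2, farentry, farend, plateNearEnd")
for a,b in(((703,55),(710,473)),((718,217),(572,582)),((680,56),(688,455)),((695,203),(563,545)),((228,208),(188,181)),((378,193),(302,252)),((482,188),(390,312)),((220,90),(285,126)),((366,74),(402,195)),((478,65),(492,258)),((66,100),(183,65)),((88,283),(65,230))):
    print(*tri(t,A(*a),s,B(*b)))
print("slot edge y=21",[onz(t,A(*p),64) for p in((90,203),(468,168))])
print("plate z5 top/side",[onz(t,A(*p),5) for p in((703,55),(718,217),(88,283))],[onz(s,B(*p),5) for p in((710,473),(572,582),(65,230))])
print("rails z15",[onz(t,A(*p),15) for p in((680,56),(695,203))],[onz(s,B(*p),15) for p in((688,455),(563,545))])
E
```

```text
BOX z50
[[ 581.8 -202.5]
 [ 576.5 -266.3]
 [ 534.3 -262.5]
 [ 536.2 -198.2]] ctr [ 557.2 -232.4] len [64.  42.4 64.3 45.9] long ang -93.22899444086899
[[ 585.  -202.5]
 [ 578.4 -267.6]
 [ 536.4 -266.3]
 [ 542.6 -198.7]] ctr [ 560.6 -233.7] len [65.4 42.  67.9 42.6] long ang -95.50248630915641
[ 582.7 -202.9   51.1] 2.622744312818089
[ 577.7 -267.    49.4] 2.137773219482589
[ 536.7 -264.    46.8] 3.412868455421801
[ 538.4 -199.3   51.7] 5.7111958761735115
bottom [[ 543.9 -196.8]
 [ 538.6 -263. ]
 [ 580.7 -265.7]]
LANE tri: plate far, plate near, rail far, rail near, scr n1 n2 n3 f1 f2, farentry, farend, plateNearEnd
[647.2 -88.1  10.9] 0.4156141819257929
[567.4 -99.8   2.9] 1.5771750149331956
[645.  -76.6  13.2] 0.31528892494273275
[571.6 -87.7  10.8] 1.8718894803374786
[538.2 133.2  65.9] 1.4422037973266122
[550.2  64.   66.9] 1.9856779634222106
[558.3  15.3  63.8] 5.120143937602033
[594.1 142.2  67.6] 0.0028201352121083444
[607.9  74.2  66.2] 1.26344209226479
[616.9  22.   62.5] 0.5711690690256752
[586.  214.7  62.3] 0.30570141485116864
[513.1 203.4   5.8] 2.9792049652072117
slot edge y=21 [array([536. , 197.9]), array([565.1,  23.4])]
plate z5 top/side [array([649. , -88.5]), array([566.1, -99.3]), array([511.9, 203.9])] [array([652. , -83.5]), array([ 566.8, -101.6]), array([515.2, 204.2])]
rails z15 [array([644.2, -76.4]), array([569.5, -87. ])] [array([643.7, -78.1]), array([569.7, -91.2])]
```

servo_tool:
  commands:
    - [[0, 0.02525, 0.0261, 0, 0, 0, 0], [0, 0.02525, 0.0261, 0, 0, 0, 0], [0, 0.02525, 0.0261, 0, 0, 0, 0], [0, 0.02525, 0.0261, 0, 0, 0, 0], [0, 0.02525, 0.0261, 0, 0, 0, 0], [0, 0.02525, 0.0261, 0, 0, 0, 0], [0, 0.02525, 0.0261, 0, 0, 0, 0], [0, 0.02525, 0.0261, 0, 0, 0, 0], [0, 0.02525, 0.0261, 0, 0, 0, 0], [0, 0.02525, 0.0261, 0, 0, 0, 0]]

```text
clock: 0.93
position: [372.5, 237.7, 194.4]
ee_rot: [0.981, -0.195, -0.0, 0.0]
contact_force: [0.5, -0.1, -0.6]
gripper_width: 85.3
grasp_force: 0.0
```

servo_tool:
  commands:
    - [[0, 0.02525, 0.0261, 0, 0, 0, 0], [0, 0.02525, 0.0261, 0, 0, 0, 0], [0, 0.02525, 0.0261, 0, 0, 0, 0], [0, 0.02525, 0.0261, 0, 0, 0, 0], [0, 0.02525, 0.0261, 0, 0, 0, 0], [0, 0.02525, 0.0261, 0, 0, 0, 0], [0, 0.02525, 0.0261, 0, 0, 0, 0], [0, 0.02525, 0.0261, 0, 0, 0, 0], [0, 0.02525, 0.0261, 0, 0, 0, 0], [0, 0.02525, 0.0261, 0, 0, 0, 0]]

```text
clock: 1.77
position: [505.9, -100.0, 194.2]
ee_rot: [0.981, -0.195, -0.0, -0.0]
contact_force: [1.0, 0.6, -0.4]
gripper_width: 85.6
grasp_force: 0.0
```

servo_tool:
  commands:
    - [[0, 0.02525, 0.0261, 0, 0, 0, 0], [0, 0.02525, 0.0261, 0, 0, 0, 0], [0, 0.02525, 0.0261, 0, 0, 0, 0], [0, 0.02525, 0.0261, 0, 0, 0, 0], [0, 0, 0, 0, 0, 0, 6], [0, 0, 0, 0, 0, 0, 6], [0, 0, 0, 0, 0, 0, 6], [0, 0, 0, 0, 0, 0, 6], [0, 0, 0, 0, 0, 0, 6], [0, 0, 0, 0, 0, 0, 6]]

```text
clock: 2.6
position: [558.9, -233.2, 193.8]
ee_rot: [0.871, -0.491, -0.001, 0.0]
contact_force: [-0.5, -0.3, -0.5]
gripper_width: 85.2
grasp_force: 0.0
```

servo_tool:
  commands:
    - [[0, 0, 0, 0.015, 0, 0, 6], [0, 0, 0, 0.015, 0, 0, 6], [0, 0, 0, 0.015, 0, 0, 0], [0, 0, 0, 0.015, 0, 0, 0], [0, 0, 0, 0, 0, 0, 0], [0, 0, 0, 0, 0, 0, 0]]

```text
clock: 3.1
position: [558.6, -233.2, 133.6]
ee_rot: [0.817, -0.577, -0.001, 0.001]
contact_force: [-0.1, 0.2, 0.2]
gripper_width: 85.5
grasp_force: 0.0
```

servo_tool:
  commands:
    - [[0, 0, 0, 0.01, 0, 0, 6], [0, 0, 0, 0.01, 0, 0, 6], [0, 0, 0, 0.01, 0, 0, 6], [0, 0, 0, 0.01, 0, 0, 6], [0, 0, 0, 0.02, 0, 0, 0], [0, 0, 0, 0.02, 0, 0, 0], [0, 0, 0, 0.02, 0, 0, 0], [0, 0, 0, 0.01, 0, 0, 0], [0, 0, 0, 0.008, 0, 0, 0], [0, 0, 0, 0, 0, 0, 0]]

```text
clock: 3.93
position: [558.9, -233.2, 15.7]
ee_rot: [-0.679, 0.734, 0.001, -0.001]
contact_force: [0.3, 0.1, 0.0]
gripper_width: 85.4
grasp_force: 0.0
```

servo_tool:
  commands:
    - [[90, 0, 0, 0, 0, 0, 0], [130, 0, 0, 0, 0, 0, 0], [160, 0, 0, 0, 0, 0, 0], [180, 0, 0, 0, 0, 0, 0], [200, 0, 0, 0, 0, 0, 0], [200, 0, 0, 0, 0, 0, 0], [200, 0, 0, 0, 0, 0, 0], [200, 0, 0, 0, 0, 0, 0]]

```text
clock: 4.6
position: [559.3, -233.3, 16.6]
ee_rot: [-0.679, 0.734, -0.0, 0.0]
contact_force: [-0.2, 0.1, 0.8]
gripper_width: 18.5
grasp_force: 0.0
```

```bash
python3 - <<'E'
from bench import arm,cams
from h import *
print(arm.read_state()["gripper_width"],arm.read_state()["grasp_force"])
o=[]
for n,(x,y) in {"top":(295,150),"side":(275,205)}.items():
    d=cams.get_image(n);np.savez(f"pics/{n}1.npz",**d)
    o.append(cv2.resize(d["frame"][y:y+100,x:x+98],None,fx=4,fy=4,interpolation=cv2.INTER_CUBIC))
    print(n,proj(d,(559,-233,16)))
cv2.imwrite("pics/d.png",np.hstack(o))
E
```

```text
18.47954964730046 0.0
top [335.81314676 198.08857095]
side [321.57840685 266.71637341]
```

View pics/d.png

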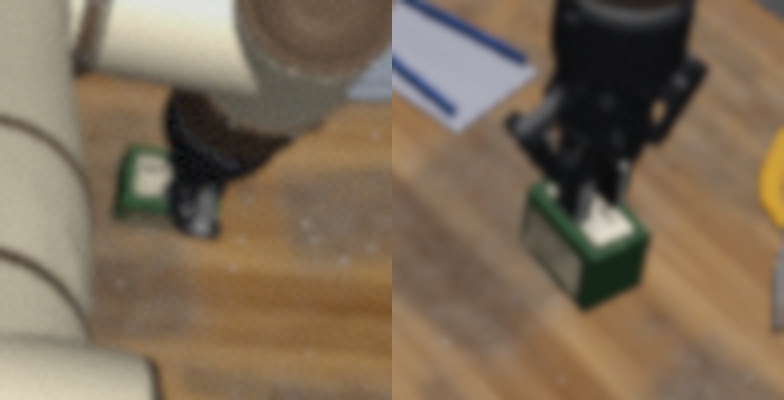

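The picture shows the box unmoved, with its left end at top (324,195). The nearly closed fingertips are at about side (323,259) and top (345,206), which doesn't agree with the reported TCP. I'll triangulate them.

```bash
python3 - <<'E'
from bench import arm
from h import *
np.set_printoptions(precision=2,suppress=True)
t=load("pics/top1.npz");s=load("pics/side1.npz")
print(tri(t,(344,204),s,(324,258)),tri(t,(346,208),s,(324,258)))
for z in(16,50,60,90,120): print(z,proj(t,(559,-233,z)),proj(s,(559,-233,z)))
st=arm.read_state();print(np.array(st["joints"]),st["position"],np.array(st["joint_efforts"]),st["wrist_torque"])
E
```

```text
(array([ 534.94, -248.09,   72.91]), np.float64(15.45543663779682)) (array([ 524.57, -253.21,   82.6 ]), np.float64(22.18152873026203))
16 [335.81 198.09] [321.58 266.72]
50 [338.27 194.98] [323.15 257.38]
60 [339.01 194.04] [323.62 254.54]
90 [341.33 191.11] [325.08 245.79]
120 [343.76 188.04] [326.6  236.66]
[-0.13  0.53 -0.25  0.   -0.79  0.05] [ 559.29 -233.26   16.52] [ -0.   -41.81  14.4    3.2   -0.    -0.  ] [-0.03  0.04  0.01]
```

```bash
python3 - <<'E'
from h import *
np.set_printoptions(precision=1,suppress=True)
s=load("pics/side0.npz")
print("start tcp px",proj(s,(239.2,577.4,194.5)),proj(s,(239.2,577.4,244)))
g=cv2.cvtColor(s["frame"],cv2.COLOR_BGR2GRAY)
for y in range(60,112,3): print(y,"".join("#" if v<50 else "+" if v<80 else "." for v in g[y,50:110]))
for n,x0,x1,y0,y1 in(("side",300,350,225,290),("top",315,365,175,215)):
    a,b=load(f"pics/{n}0.npz")["frame"],load(f"pics/{n}1.npz")["frame"]
    m=cv2.absdiff(a,b).max(2);print(n,x0)
    for y in range(y0,y1,2): print(y,"".join("#" if v>40 else "." for v in m[y,x0:x1]))
E
```

```text
start tcp px [ 85.9 112. ] [82.1 98. ]
60 .........+##########################+++++###################
63 ...........+################################################
66 .........++#################################################
69 ++##########################################################
72 #####################++#####################################
75 ##################+++++#####################################
78 ############################################################
81 ############################################################
84 ###############################################++++.........
87 #####################################++.....................
90 #####################################+......................
93 ##########+++++......+########+++...........................
96 ++......................+#####++............................
99 .........................+#####++...........................
102 ..........................+####++...........................
105 ............................................................
108 ...............................
[... 2326 characters left out ...]
...........############################.
191 .....................###########################..
193 ......................#######################.....
195 .....................####################.........
197 ....................#################.............
199 ....................###############...............
201 ......................########....................
203 ........................#.....#...................
205 ........................###..####.................
207 ........................###..###.###..............
209 ...............................####...............
211 ..................................................
213 ..................................................
```

```bash
python3 - <<'E'
from h import *
np.set_printoptions(precision=1,suppress=True)
t=load("pics/top1.npz");s=load("pics/side1.npz")
print("knuckle",tri(t,(346,209),s,(305.8,235)),tri(t,(344,208),s,(304,235)))
for z in(50,60,70,80,90,110):
  print(z,*[onz(s,p,z) for p in((322,260),(330,257),(305.8,235),(349.5,222.5))],onz(t,(346,209),z))
E
```

```text
knuckle (array([ 493. , -231. ,  159.3]), np.float64(2.169248623134996)) (array([ 494.7, -226. ,  155.1]), np.float64(1.365063822943485))
50 [ 551.1 -237.8] [ 573.6 -241.5] [ 573.6 -149.5] [ 701.5 -178.7] [ 519.9 -254.8]
60 [ 544.1 -244. ] [ 566.3 -247.6] [ 566.3 -157. ] [ 692.4 -185.7] [ 517.4 -252.5]
70 [ 537.2 -250.2] [ 559.1 -253.8] [ 559.  -164.5] [ 683.3 -192.8] [ 514.8 -250.3]
80 [ 530.2 -256.4] [ 551.8 -259.9] [ 551.8 -171.9] [ 674.2 -199.8] [ 512.2 -248.1]
90 [ 523.3 -262.6] [ 544.5 -266. ] [ 544.5 -179.4] [ 665.  -206.8] [ 509.7 -245.9]
110 [ 509.4 -274.9] [ 530.  -278.3] [ 530.  -194.3] [ 646.8 -220.9] [ 504.6 -241.4]
```

```bash
python3 - <<'E'
from h import *
np.set_printoptions(precision=1,suppress=True)
s=load("pics/side0.npz");y=np.array([-.383,-.924,0])
for dz in(0,13,30,45):
  for k in(-50,-43,43,50): print(dz,k,proj(s,np.array([239,577,194.5+dz])+k*y))
f=s["frame"][20:120,30:130]
cv2.imwrite("pics/e.png",cv2.resize((255*(f/255.)**.5).astype(np.uint8),None,fx=6,fy=6,interpolation=cv2.INTER_CUBIC))
E
```

```text
0 -50 [ 88.2 105.6]
0 -43 [ 87.9 106.5]
0 43 [ 83.7 118. ]
0 50 [ 83.4 119. ]
13 -50 [ 87.3 102.1]
13 -43 [ 87.  102.9]
13 43 [ 82.7 114.3]
13 50 [ 82.4 115.3]
30 -50 [86.1 97.4]
30 -43 [85.7 98.2]
30 43 [ 81.4 109.4]
30 50 [ 81.  110.4]
45 -50 [85.  93.2]
45 -43 [84.6 94. ]
45 43 [ 80.1 105. ]
45 50 [ 79.8 106. ]
```

View pics/e.png

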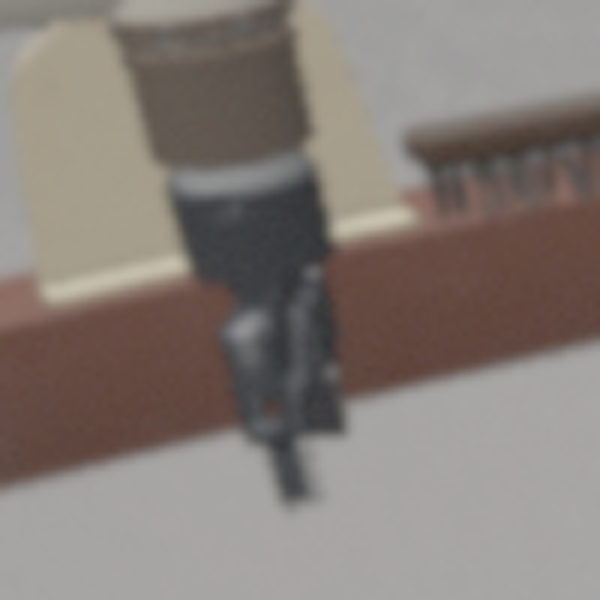

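In this picture the near fingertip at start is at side (78.7,102.8), which is about 40 mm higher than the reported TCP. The later view agrees, with the tips at z≈57 when the arm reported 16.5. I'll calibrate by feel, touching the box top gently with the fingers as they are.

servo_tool:
  commands:
    - [[200, 0, 0, 0.001, 0, 0, 0], [200, 0, 0, 0.001, 0, 0, 0], [200, 0, 0, 0.001, 0, 0, 0], [200, 0, 0, 0, 0, 0, 0]]

```text
clock: 5.03
position: [559.3, -233.3, 13.5]
ee_rot: [-0.679, 0.734, -0.0, -0.0]
contact_force: [-0.6, 0.7, 1.5]
gripper_width: 18.3
grasp_force: 0.8
```

servo_tool:
  commands:
    - [[200, 0, 0, 0.001, 0, 0, 0], [200, 0, 0, 0.001, 0, 0, 0], [200, 0, 0, 0, 0, 0, 0]]

```text
clock: 5.28
position: [559.3, -233.3, 13.4]
ee_rot: [-0.679, 0.734, -0.0, -0.0]
contact_force: [-3.4, 1.9, 11.3]
gripper_width: 18.0
grasp_force: 5.3
```

servo_tool:
  commands:
    - [[200, 0, 0, -0.02, 0, 0, 0], [120, 0, 0, -0.01, 0, 0, 0], [60, 0, 0, 0, 0, 0, 0], [0, 0, 0, 0, 0, 0, 0], [0, 0, 0, 0, 0, 0, 0], [0, 0, 0, 0, 0, 0, 0], [0, 0, 0, 0.015, 0, 0, 0], [0, 0, 0, 0, 0, 0, 0]]

```text
clock: 5.95
position: [557.1, -232.7, 23.6]
ee_rot: [-0.678, 0.735, 0.002, -0.001]
contact_force: [-0.6, 0.3, -0.8]
gripper_width: 85.5
grasp_force: 0.0
```

servo_tool:
  commands:
    - [[0, 0, 0, 0.01, 0, 0, 0], [0, 0, 0, 0.008, 0, 0, 0], [0, 0, 0, 0.008, 0, 0, 0], [0, 0, 0, 0.008, 0, 0, 0], [0, 0, 0, 0, 0, 0, 0]]

```text
clock: 6.37
position: [557.8, -232.9, -9.7]
ee_rot: [-0.679, 0.734, 0.002, -0.001]
contact_force: [-1.0, 0.2, -0.3]
gripper_width: 85.3
grasp_force: 0.0
```

servo_tool:
  commands:
    - [[0, 0, 0, 0.006, 0, 0, 0], [50, 0, 0, 0, 0, 0, 0], [80, 0, 0, 0, 0, 0, 0], [100, 0, 0, 0, 0, 0, 0], [115, 0, 0, 0, 0, 0, 0], [125, 0, 0, 0, 0, 0, 0], [160, 0, 0, 0, 0, 0, 0], [200, 0, 0, 0, 0, 0, 0], [200, 0, 0, 0, 0, 0, 0], [200, 0, 0, 0, 0, 0, 0]]

```text
clock: 7.2
position: [560.1, -233.4, -12.7]
ee_rot: [-0.679, 0.734, -0.001, 0.0]
contact_force: [0.8, 1.0, 5.7]
gripper_width: 43.9
grasp_force: 62.5
```

servo_tool:
  commands:
    - [[200, 0, 0, -0.005, 0, 0, 0], [200, 0, 0, -0.015, 0, 0, 0], [200, 0, 0, -0.02, 0, 0, 0], [200, 0, 0, -0.02, 0, 0, -4.8], [200, 0, 0, 0, 0, 0, -4.8], [200, 0, 0, 0, 0, 0, -4.7], [200, 0, 0, 0, 0, 0, 0], [200, 0, 0, 0, 0, 0, 0]]

```text
clock: 7.87
position: [557.5, -232.9, 44.9]
ee_rot: [0.764, -0.645, -0.002, 0.001]
contact_force: [-0.3, 0.3, -5.2]
gripper_width: 44.1
grasp_force: 62.2
```

servo_tool:
  commands:
    - [[200, -0.01, -0.004, 0, 0, 0, 0], [200, -0.025, -0.0105, 0, 0, 0, 0], [200, -0.034, -0.014, 0, 0, 0, 0], [200, -0.034, -0.0142, 0, 0, 0, 0], [200, -0.034, -0.014, 0, 0, 0, 0], [200, -0.025, -0.0105, 0, 0, 0, 0], [200, -0.01, -0.004, 0, 0, 0, 0], [200, 0, 0, 0, 0, 0, 0], [200, 0, 0, 0, 0, 0, 0]]

```text
clock: 8.62
position: [599.5, -50.9, 45.8]
ee_rot: [0.765, -0.644, -0.001, 0.001]
contact_force: [-0.8, 0.1, -5.2]
gripper_width: 44.2
grasp_force: 62.0
```

```bash
python3 - <<'E'
from bench import arm,cams
from h import *
s=arm.read_state();print(np.round(s["position"],1),np.round(s["ee_rot"],3),s["contact_force"])
o=[]
for n,(x,y) in {"top":(215,140),"side":(225,140)}.items():
    d=cams.get_image(n);np.savez(f"pics/{n}2.npz",**d)
    o.append(cv2.resize(d["frame"][y:y+115,x:x+98],None,fx=4,fy=4,interpolation=cv2.INTER_CUBIC))
cv2.imwrite("pics/f.png",np.hstack(o))
E
```

```text
[599.5 -50.9  45.8] [ 0.765 -0.644 -0.001  0.001] [-0.77644683  0.11487854 -5.16931881]
```

View pics/f.png

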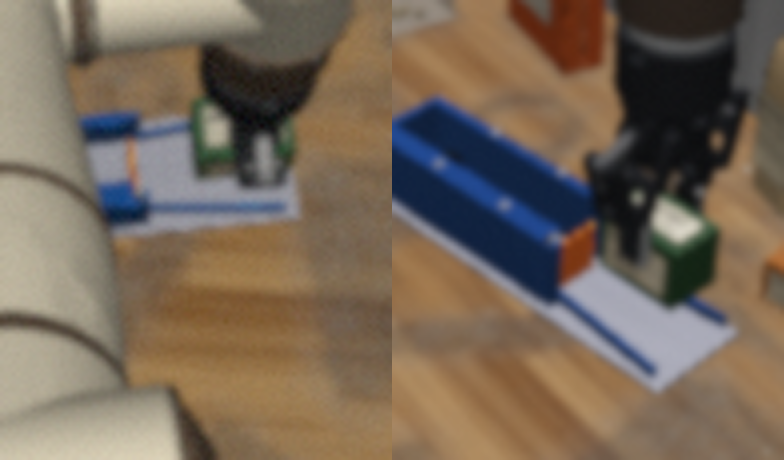

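The picture shows the box held level above the front plate, with the flap at top (247,181) still shut and the rails on either side. The box's rear bottom corners are at side (294.5,215.8) and (305.3,205.8), and its front top corners at top (263.3,164) and (263.2,182.5). I'll check these in lane coordinates.

```bash
cat >> h.py <<'E'
O=np.array([588.3,19.2]);a=np.radians(99.9);U=np.array([np.cos(a),np.sin(a)]);V=np.array([-U[1],U[0]])
lane=lambda p:np.array([(np.asarray(p)[:2]-O)@U,(np.asarray(p)[:2]-O)@V]).round(1)
E
python3 - <<'E'
from h import *
t=load("pics/top2.npz");s=load("pics/side2.npz")
print("tcp",lane((599.5,-50.9)))
for p in((294.5,215.75),(305.25,205.75)):print("rear bottom",[lane(onz(s,p,z)) for z in(53,58.5)])
for p in((263.3,164),(263.25,182.5)):print("front top",[lane(onz(t,p,z)) for z in(103,108.5)])
# lane refs in same lane frame
A=lambda X,Y:(170+X/6-.5,158+Y/6-.5)
B=lambda X,Y:(210+X/7-.5,155+Y/7-.5)
print("rails near/far top",[lane(onz(t,A(*p),15)) for p in((680,56),(695,203))],"side",[lane(onz(s,B(*p),15)) for p in((688,455),(563,545))])
print("rail starts top",[lane(onz(t,A(*p),15)) for p in((485,97),(492,203))])
print("flap top z50",[lane(onz(t,A(*p),50)) for p in((467,97),(474,180))])
E
```

```text
tcp [-71.   1.]
rear bottom [array([-95.8,  11.3]), array([-99.7,  16.3])]
rear bottom [array([-88.4, -42. ]), array([-92.4, -36.6])]
front top [array([-40. , -23.2]), array([-39.5, -21.3])]
front top [array([-33.7,  29.6]), array([-33.3,  31.3])]
rails near/far top [array([-103.8,  -38.6]), array([-101.4,   36.8])] side [array([-105.4,  -37.9]), array([-105.6,   37.3])]
rail starts top [array([ -6. , -27.5]), array([-3.5, 26.6])]
flap top z50 [array([  4.3, -17.1]), array([ 5.4, 24.2])]
```

```bash
python3 - <<'E'
from h import *
def asc(n,x0,x1,y0,y1):
    f=load(f"pics/{n}2.npz")["frame"].astype(int);print(n,"cols from",x0)
    for y in range(y0,y1):
        r=""
        for b,g,rr in f[y,x0:x1]:
            r+="G" if g>rr+8 and g>=b else "B" if b>rr+35 else "#" if max(b,g,rr)<60 else "w" if min(b,g,rr)>125 else "."
        print(y,r)
asc("side",270,316,183,240);asc("top",240,295,160,198)
E
```

```text
side cols from 270
183 ....#####################.#########...........
184 ....#####################..########...........
185 BB..####################...#######............
186 BBBB.###################..#######.............
187 BBBBB###########.#######..#####...............
188 BBBBB##########...####...######...............
189 BBBBB##########...###..GGGG#####..............
190 BBBBB##########...##....GGGGG###..............
191 BBBBB###########.###..www..GGG##..............
192 BBBBB###############.wwwwww.GGG...............
193 BBBBB##############..wwwwwwww.GG..............
194 BBB..##############.wwwwwwwwwww...............
195 B.....#############.wwwwwwwwwwww..............
196 .......############..wwwwwwwwwww.GG...........
197 ......###..#######...wwwwwwwwwwwGGGG..........
198 ......##...#######..GG.wwwwwwwwGGGGG..........
199 ......##....######..GGGGwwwww.GGGGGG..........
200 ......##....#####...GGGGG.wwGGGGGGG#..........
201 ......##....#####...GGGGGGGGGGGGGGG#..........
202 ......##....#####....GGGGGGGGGGGGGG#..........
203 ............#####.....#GGGGGGGGGGGG#..........
204 ......
[... 3423 characters left out ...]
wwwwwwwwwwwwwwwwwww............www......
187 BBBBBBBB..w.wwwwwwwwwwwwwwwwwwwwwww......w..wwwww......
188 BBBBBBBBB..B.wwwwwwwwwwwwwwwwwwwwwwwwwwwwwwwwwwww......
189 BBBBBBBBBBBB.wwwwwwwwwwwwwwwwwwwwwwwwwwwwwwwwwwww......
190 BBBBBBBBBBBBB......................BBBBB......www......
191 .BBBBBBBBBBBBBBBBBBBBBBBBBBBBBBBBBBBBBBBBBBBBB.www.....
192 .BBBBBBBBBBB.BBBBBBBBBBBBBBBBBBBBBBBBBBBBBBBB..www.....
193 ..BBBBBBBBB..................................wwwww.....
194 .##BBBBBB....wwwwwwwwwwwwwwwwwwwwwwwwwwwwwwwwww........
195 .............wwwwwwwwwwwwwwwwwwwwwwwwwwwww.............
196 ............wwwwwwwwwwwwwww.www........................
197 .......wwwwwwwww.w.www.................................
```

```bash
python3 - <<'E'
from h import *
t=load("pics/top2.npz");s=load("pics/side2.npz")
for z in(52,58,64):
  print(z,"rear bot near/far",lane(onz(s,(293.6,216),z)),lane(onz(s,(303.3,210.3),z)),"rear top far",lane(onz(s,(306.5,195.8),z+50)),"near",lane(onz(s,(293.5,203),z+50)),
  "top: front near",lane(onz(t,(263.3,180.7),z+50)),"rear near",lane(onz(t,(287.8,179.3),z+50)),"front far",lane(onz(t,(262.8,164.3),z+50)))
E
```

```text
52 rear bot near/far [-94.  13.] [-96.7 -24.1] rear top far [-99.1 -28.5] near [-95.3  19.4] top: front near [-34.5  24.3] rear near [-101.3   27.2] front far [-38.6 -22.8]
58 rear bot near/far [-98.3  18.3] [-101.   -18.4] rear top far [-103.7  -22.3] near [-99.9  25.1] top: front near [-34.   26.1] rear near [-100.5   29. ] front far [-38.1 -20.7]
64 rear bot near/far [-102.6   23.7] [-105.3  -12.8] rear top far [-108.3  -16.1] near [-104.5   30.8] top: front near [-33.6  27.9] rear near [-99.7  30.8] front far [-37.6 -18.7]
```

servo_tool:
  commands:
    - [[200, 0.002, -0.0015, 0.005, 0, 0, 0], [200, 0, 0, 0.015, 0, 0, 0], [200, 0, 0, 0.015, 0, 0, 0], [200, 0, 0, 0.008, 0, 0, 0], [200, 0, 0, 0.003, 0, 0, 0], [200, 0, 0, 0, 0, 0, 0], [200, 0, 0, 0, 0, 0, 0]]

```text
clock: 9.3
position: [602.5, -53.8, 0.9]
ee_rot: [0.765, -0.644, 0.0, -0.0]
contact_force: [-0.3, -0.0, -5.6]
gripper_width: 43.8
grasp_force: 62.0
```

servo_tool:
  commands:
    - [[200, 0, 0, 0.001, 0, 0, 0], [200, 0, 0, 0.001, 0, 0, 0], [200, 0, 0, 0.001, 0, 0, 0], [200, 0, 0, 0, 0, 0, 0]]

```text
clock: 9.63
position: [602.0, -53.3, -2.3]
ee_rot: [0.765, -0.644, 0.0, -0.0]
contact_force: [-1.2, -0.1, -5.0]
gripper_width: 43.9
grasp_force: 62.0
```

servo_tool:
  commands:
    - [[200, 0, 0, 0.001, 0, 0, 0], [200, 0, 0, 0.001, 0, 0, 0], [200, 0, 0, 0.001, 0, 0, 0], [200, 0, 0, 0, 0, 0, 0]]

```text
clock: 9.97
position: [601.8, -53.4, -5.8]
ee_rot: [0.765, -0.644, -0.0, 0.0]
contact_force: [0.7, 0.2, -4.2]
gripper_width: 43.8
grasp_force: 62.0
```

servo_tool:
  commands:
    - [[200, 0, 0, 0.001, 0, 0, 0], [200, 0, 0, 0.001, 0, 0, 0], [200, 0, 0, 0, 0, 0, 0]]

```text
clock: 10.22
position: [602.1, -53.4, -7.5]
ee_rot: [0.765, -0.644, 0.0, -0.0]
contact_force: [0.7, -1.1, -4.6]
gripper_width: 44.2
grasp_force: 62.1
```

servo_tool:
  commands:
    - [[200, 0, 0, 0.001, 0, 0, 0], [200, 0, 0, 0.0005, 0, 0, 0], [200, 0, 0, 0, 0, 0, 0]]

```text
clock: 10.47
position: [602.1, -53.4, -7.7]
ee_rot: [0.765, -0.644, 0.0, -0.0]
contact_force: [-3.8, 1.5, 5.9]
gripper_width: 44.0
grasp_force: 63.2
```

servo_tool:
  commands:
    - [[200, 0, 0, 0.001, 0, 0, 0], [200, 0, 0, 0.0005, 0, 0, 0], [200, 0, 0, 0, 0, 0, 0]]

```text
clock: 10.72
position: [602.1, -53.4, -7.7]
ee_rot: [0.765, -0.644, 0.0, -0.0]
contact_force: [-6.0, 1.7, 12.7]
gripper_width: 44.3
grasp_force: 64.4
```

servo_tool:
  commands:
    - [[200, 0, 0, -0.002, 0, 0, 0], [150, 0, 0, 0, 0, 0, 0], [120, 0, 0, 0, 0, 0, 0], [90, 0, 0, 0, 0, 0, 0], [60, 0, 0, 0, 0, 0, 0], [60, 0, 0, 0, 0, 0, 0]]

```text
clock: 11.22
position: [602.5, -53.5, -8.6]
ee_rot: [0.765, -0.644, 0.0, -0.0]
contact_force: [0.6, 0.4, 0.3]
gripper_width: 65.8
grasp_force: 0.0
```

servo_tool:
  commands:
    - [[60, 0, 0, -0.005, 0, 0, 0], [60, 0, 0, -0.015, 0, 0, 0], [60, 0, 0, -0.02, 0, 0, 0], [60, 0, 0, -0.02, 0, 0, 0], [255, 0, 0, 0, 0, 0, 0], [255, 0.015, 0, 0, 0, 0, 0], [255, 0.025, 0, 0, 0, 0, 0], [255, 0.015, 0, 0, 0, 0, 0], [255, 0, 0, 0, 0, 0, 0], [255, 0, 0, 0, 0, 0, 0]]

```text
clock: 12.05
position: [611.2, -108.2, 51.3]
ee_rot: [0.764, -0.645, -0.0, 0.0]
contact_force: [0.7, 1.0, -0.3]
gripper_width: 0.3
grasp_force: 0.0
```

```bash
python3 - <<'E'
from bench import arm,cams
from h import *
s=arm.read_state();print(np.round(s["position"],1),lane(s["position"]),s["contact_force"],s["gripper_width"])
for n in("top","side"):np.savez(f"pics/{n}3.npz",**cams.get_image(n))
def asc(n,x0,x1,y0,y1):
    f=load(f"pics/{n}3.npz")["frame"].astype(int);print(n,"cols from",x0)
    for y in range(y0,y1):
        print(y,"".join("G" if g>rr+8 and g>=b else "B" if b>rr+35 else "#" if max(b,g,rr)<60 else "w" if min(b,g,rr)>125 else "." for b,g,rr in f[y,x0:x1]))
asc("side",265,316,183,235);asc("top",240,295,163,196)
E
```

```text
[ 611.2 -108.2   51.3] [-129.5   -0.7] [ 0.66171178  0.95582052 -0.28362043] 0.2609345534926549
side cols from 265
183 BB....................................#############
184 BBBBB.................................#############
185 BBBBBBB...............................#############
186 BBBBBBBB.............................##############
187 BBBBBBBBBB...........................##############
188 BBBBBBBBBBBB........................###############
189 BBBBBBBBBBBBB......................################
190 BBBBBBBBBBBBB...............#......################
191 BBBBBBBBBBBBBB..............##....#################
192 BBBBBBBBBBBBBBB..............#...##################
193 BBBBBBBBBBBBBBB...............#####################
194 BBBBBBBB....BBB................####################
195 BBBBBB......BBB................####################
196 BBBBB.......BBB.................###################
197 BBB.........BBB..................##################
198 B..........#BBB....................##############..
199 ...........#BBB......................###########...
200 B..........#BB...............
[... 3224 characters left out ...]
wwww......GGGGGGGGG.G....G....#.........
185 wwwwwwwwwwwwwwwwwww.......GG...........................
186 wwwwwwwwwwwwwwwwwwww.....##.....................w......
187 wwwwwwwwwwwwwwwwwwww...........................ww......
188 wwwwwwwwwwwwwwwwwww....................wwwwwwwwww......
189 wwwwwwwwwwwwwwwwwwww............wwwwwwwwwwwwwwwww......
190 wwwwwwwwwwwwwwwwwwww...............BBBBB......www......
191 wwwwwwwwwwwwwwwwwwwww.......BBBBBBBBBBBBBBBBBB.ww......
192 wwwwwwwwwwwwwwwwwwwww.......BBBBBBBBBBBBBBBBB.wwww.....
193 wwwwwwwwwwwwwwwwwwwww........................wwwww.....
194 wwwwwwwwwwwwwwwwwwwww.......wwwwwwwwwwwwwwwww..w.......
195 wwwwwwwwwwwwwwwwwwwww.......wwwwwwwwwwwww..............
```

servo_tool:
  commands:
    - [[255, 0, 0, 0.015, 0, 0, 0], [255, 0, 0, 0.02, 0, 0, 0], [255, 0, 0, 0.02, 0, 0, 0], [255, 0, 0, 0.01, 0, 0, 0], [255, 0, 0, 0, 0, 0, 0], [255, 0, 0, 0, 0, 0, 0]]

```text
clock: 12.65
position: [611.4, -107.1, -13.6]
ee_rot: [0.765, -0.644, -0.0, 0.0]
contact_force: [-0.1, 0.2, 0.3]
gripper_width: 0.1
grasp_force: 0.0
```

servo_tool:
  commands:
    - [[255, -0.003, 0, 0, 0, 0, 0], [255, -0.003, 0, 0, 0, 0, 0], [255, -0.003, 0, 0, 0, 0, 0], [255, -0.003, 0, 0, 0, 0, 0], [255, -0.003, 0, 0, 0, 0, 0], [255, -0.003, 0, 0, 0, 0, 0], [255, -0.003, 0, 0, 0, 0, 0], [255, -0.003, 0, 0, 0, 0, 0]]

```text
clock: 13.32
position: [608.2, -84.5, -12.4]
ee_rot: [0.765, -0.644, 0.001, -0.0]
contact_force: [0.8, -4.5, 3.7]
gripper_width: 0.0
grasp_force: 2.7
```

servo_tool:
  commands:
    - [[255, -0.004, 0, 0, 0, 0, 0], [255, -0.004, 0, 0, 0, 0, 0], [255, -0.004, 0, 0, 0, 0, 0], [255, -0.004, 0, 0, 0, 0, 0], [255, -0.004, 0, 0, 0, 0, 0]]

```text
clock: 13.73
position: [604.7, -64.8, -12.4]
ee_rot: [0.765, -0.644, 0.001, -0.0]
contact_force: [1.5, -5.4, 3.6]
gripper_width: -0.3
grasp_force: 2.8
```

servo_tool:
  commands:
    - [[255, -0.004, 0, 0, 0, 0, 0], [255, -0.004, 0, 0, 0, 0, 0], [255, -0.004, 0, 0, 0, 0, 0], [255, -0.004, 0, 0, 0, 0, 0], [255, -0.004, 0, 0, 0, 0, 0]]

```text
clock: 14.15
position: [602.3, -45.8, -12.4]
ee_rot: [0.765, -0.644, 0.002, -0.001]
contact_force: [3.6, -9.9, 0.4]
gripper_width: 0.2
grasp_force: 5.4
```

servo_tool:
  commands:
    - [[255, -0.004, 0, 0, 0, 0, 0], [255, -0.004, 0, 0, 0, 0, 0], [255, -0.004, 0, 0, 0, 0, 0], [255, -0.004, 0, 0, 0, 0, 0], [255, -0.004, 0, 0, 0, 0, 0]]

```text
clock: 14.57
position: [598.4, -25.8, -12.5]
ee_rot: [0.765, -0.644, 0.001, -0.0]
contact_force: [3.1, -7.9, 2.5]
gripper_width: -0.2
grasp_force: 3.6
```

servo_tool:
  commands:
    - [[255, -0.004, 0, 0, 0, 0, 0], [255, -0.004, 0, 0, 0, 0, 0], [255, -0.004, 0, 0, 0, 0, 0], [255, -0.004, 0, 0, 0, 0, 0], [255, -0.004, 0, 0, 0, 0, 0]]

```text
clock: 14.98
position: [594.6, -6.0, -12.5]
ee_rot: [0.765, -0.644, 0.001, -0.0]
contact_force: [1.7, -6.2, 3.2]
gripper_width: 0.2
grasp_force: 3.5
```

servo_tool:
  commands:
    - [[255, -0.004, 0.0003, 0, 0, 0, 0], [255, -0.004, 0.0003, 0, 0, 0, 0], [255, -0.004, 0.0003, 0, 0, 0, 0], [255, -0.004, 0.0003, 0, 0, 0, 0], [255, -0.004, 0.0003, 0, 0, 0, 0]]

```text
clock: 15.4
position: [589.8, 13.7, -12.5]
ee_rot: [0.765, -0.644, 0.001, -0.0]
contact_force: [1.3, -5.6, 3.0]
gripper_width: -0.1
grasp_force: 3.2
```

servo_tool:
  commands:
    - [[255, -0.004, 0, 0, 0, 0, 0], [255, -0.004, 0, 0, 0, 0, 0], [255, -0.004, 0, 0, 0, 0, 0], [255, -0.004, 0, 0, 0, 0, 0], [255, -0.004, 0, 0, 0, 0, 0]]

```text
clock: 15.82
position: [586.7, 33.6, -12.5]
ee_rot: [0.765, -0.644, 0.001, -0.001]
contact_force: [2.8, -5.7, 3.1]
gripper_width: 0.1
grasp_force: 3.0
```

servo_tool:
  commands:
    - [[255, -0.004, 0, 0, 0, 0, 0], [255, -0.004, 0, 0, 0, 0, 0], [255, -0.004, 0, 0, 0, 0, 0], [255, -0.004, 0, 0, 0, 0, 0], [255, -0.004, 0, 0, 0, 0, 0]]

```text
clock: 16.23
position: [583.4, 53.5, -12.5]
ee_rot: [0.765, -0.644, 0.001, -0.001]
contact_force: [3.1, -5.9, 2.6]
gripper_width: -0.2
grasp_force: 3.1
```

servo_tool:
  commands:
    - [[255, -0.002, 0, 0, 0, 0, 0], [255, -0.002, 0, 0, 0, 0, 0], [255, -0.002, 0, 0, 0, 0, 0]]

```text
clock: 16.48
position: [582.2, 59.3, -12.5]
ee_rot: [0.765, -0.644, 0.001, -0.001]
contact_force: [3.3, -6.8, 2.7]
gripper_width: 0.1
grasp_force: 3.1
```

servo_tool:
  commands:
    - [[255, -0.0015, 0, 0, 0, 0, 0], [255, -0.0015, 0, 0, 0, 0, 0]]

```text
clock: 16.65
position: [581.4, 61.9, -12.5]
ee_rot: [0.765, -0.644, 0.001, -0.0]
contact_force: [1.6, -6.2, 3.3]
gripper_width: -0.0
grasp_force: 3.4
```

servo_tool:
  commands:
    - [[255, -0.0015, 0, 0, 0, 0, 0], [255, -0.0015, 0, 0, 0, 0, 0]]

```text
clock: 16.82
position: [580.8, 64.9, -12.5]
ee_rot: [0.765, -0.644, 0.001, -0.0]
contact_force: [2.3, -6.4, 2.2]
gripper_width: 0.0
grasp_force: 3.4
```

servo_tool:
  commands:
    - [[255, -0.0015, 0, 0, 0, 0, 0], [255, -0.0015, 0, 0, 0, 0, 0]]

```text
clock: 16.98
position: [580.3, 67.9, -12.5]
ee_rot: [0.765, -0.644, 0.001, -0.0]
contact_force: [2.1, -6.3, 3.0]
gripper_width: -0.6
grasp_force: 3.4
```

servo_tool:
  commands:
    - [[255, -0.001, 0, 0, 0, 0, 0], [255, -0.001, 0, 0, 0, 0, 0]]

```text
clock: 17.15
position: [580.0, 69.9, -12.5]
ee_rot: [0.765, -0.644, 0.001, -0.0]
contact_force: [2.4, -6.4, 3.7]
gripper_width: 0.3
grasp_force: 3.4
```

servo_tool:
  commands:
    - [[255, -0.001, 0, 0, 0, 0, 0], [255, -0.001, 0, 0, 0, 0, 0]]

```text
clock: 17.32
position: [579.7, 71.8, -12.5]
ee_rot: [0.765, -0.644, 0.001, -0.0]
contact_force: [2.2, -6.3, 3.5]
gripper_width: -0.4
grasp_force: 3.4
```

servo_tool:
  commands:
    - [[255, -0.001, 0, 0, 0, 0, 0], [255, -0.001, 0, 0, 0, 0, 0]]

```text
clock: 17.48
position: [579.3, 73.7, -12.5]
ee_rot: [0.765, -0.644, 0.001, -0.0]
contact_force: [2.9, -5.9, 3.2]
gripper_width: -0.1
grasp_force: 3.4
```

servo_tool:
  commands:
    - [[255, -0.001, 0, 0, 0, 0, 0], [255, -0.001, 0, 0, 0, 0, 0]]

```text
clock: 17.65
position: [578.8, 75.7, -12.5]
ee_rot: [0.765, -0.644, 0.001, -0.0]
contact_force: [2.4, -5.9, 4.5]
gripper_width: 0.2
grasp_force: 3.0
```

servo_tool:
  commands:
    - [[255, -0.001, 0, 0, 0, 0, 0], [255, -0.001, 0, 0, 0, 0, 0]]

```text
clock: 17.82
position: [578.2, 77.6, -12.5]
ee_rot: [0.765, -0.644, 0.001, -0.0]
contact_force: [1.3, -6.1, 3.9]
gripper_width: -0.4
grasp_force: 3.0
```

servo_tool:
  commands:
    - [[255, -0.001, 0, 0, 0, 0, 0], [255, -0.001, 0, 0, 0, 0, 0]]

```text
clock: 17.98
position: [577.8, 79.6, -12.5]
ee_rot: [0.765, -0.644, 0.001, 0.0]
contact_force: [1.7, -6.3, 4.7]
gripper_width: -0.2
grasp_force: 3.2
```

servo_tool:
  commands:
    - [[255, -0.001, 0, 0, 0, 0, 0], [255, -0.001, 0, 0, 0, 0, 0]]

```text
clock: 18.15
position: [577.4, 81.5, -12.5]
ee_rot: [0.765, -0.644, 0.001, 0.0]
contact_force: [1.6, -6.0, 5.2]
gripper_width: 0.3
grasp_force: 3.2
```

servo_tool:
  commands:
    - [[255, -0.001, 0, 0, 0, 0, 0], [255, -0.001, 0, 0, 0, 0, 0]]

```text
clock: 18.32
position: [577.0, 83.4, -12.6]
ee_rot: [0.765, -0.644, 0.001, 0.0]
contact_force: [0.9, -5.5, 5.4]
gripper_width: -0.2
grasp_force: 3.1
```

servo_tool:
  commands:
    - [[255, -0.001, 0, -0.0005, 0, 0, 0], [255, -0.001, 0, -0.0005, 0, 0, 0]]

```text
clock: 18.48
position: [575.9, 85.7, -12.4]
ee_rot: [0.765, -0.644, -0.0, 0.001]
contact_force: [2.3, -5.6, 0.1]
gripper_width: -0.0
grasp_force: 3.0
```

servo_tool:
  commands:
    - [[255, -0.001, 0, -0.0005, 0, 0, 0], [255, -0.001, 0, 0, 0, 0, 0]]

```text
clock: 18.65
position: [575.3, 87.0, -12.3]
ee_rot: [0.765, -0.644, -0.0, 0.001]
contact_force: [2.9, -10.0, -1.5]
gripper_width: 0.0
grasp_force: 5.0
```

servo_tool:
  commands:
    - [[255, -0.001, 0, 0, 0, 0, 0], [255, -0.001, 0, 0, 0, 0, 0]]

```text
clock: 18.82
position: [575.0, 88.0, -12.3]
ee_rot: [0.765, -0.644, 0.0, 0.002]
contact_force: [3.5, -11.8, -0.4]
gripper_width: 0.0
grasp_force: 6.6
```

servo_tool:
  commands:
    - [[255, -0.001, 0, 0, 0, 0, 0], [255, -0.0005, 0, 0, 0, 0, 0], [255, 0, 0, 0, 0, 0, 0]]

```text
clock: 19.07
position: [574.7, 88.7, -12.3]
ee_rot: [0.765, -0.644, 0.0, 0.002]
contact_force: [4.6, -14.3, 0.0]
gripper_width: 0.1
grasp_force: 7.1
```

servo_tool:
  commands:
    - [[255, -0.0005, 0, 0, 0, 0, 0], [255, 0, 0, 0, 0, 0, 0], [255, 0, 0, 0, 0, 0, 0], [255, 0, 0, 0, 0, 0, 0], [255, 0, 0, 0, 0, 0, 0], [255, 0, 0, 0, 0, 0, 0], [255, 0, 0, 0, 0, 0, 0], [255, 0, 0, 0, 0, 0, 0], [255, 0, 0, 0, 0, 0, 0], [255, 0, 0, 0, 0, 0, 0]]

```text
clock: 19.9
position: [574.6, 88.9, -12.3]
ee_rot: [0.765, -0.645, 0.0, 0.002]
contact_force: [4.9, -13.9, 0.7]
gripper_width: 0.2
grasp_force: 7.5
```

servo_tool:
  commands:
    - [[255, 0.002, 0, 0, 0, 0, 0], [255, 0.003, 0, 0, 0, 0, 0], [255, 0.004, 0, 0, 0, 0, 0], [255, 0, 0, 0, 0, 0, 0]]

```text
clock: 20.23
position: [576.5, 83.3, -12.3]
ee_rot: [0.765, -0.644, -0.0, 0.0]
contact_force: [0.3, -0.5, 0.7]
gripper_width: 0.2
grasp_force: 0.0
```

servo_tool:
  commands:
    - [[255, 0, 0, -0.005, 0, 0, 0], [255, 0, 0, -0.01, 0, 0, 0], [255, 0, 0, -0.015, 0, 0, 0], [255, 0, 0, -0.02, 0, 0, 0], [255, 0, 0, -0.03, 0, 0, 0], [255, 0, 0, -0.03, 0, 0, 0], [255, 0, 0, -0.03, 0, 0, 0], [255, 0, 0, -0.03, 0, 0, 0], [255, 0, 0, 0, 0, 0, 0], [255, 0, 0, 0, 0, 0, 0]]

```text
clock: 21.07
position: [578.0, 84.5, 161.4]
ee_rot: [0.765, -0.644, 0.001, -0.003]
contact_force: [-0.2, -0.8, -1.0]
gripper_width: -0.2
grasp_force: 0.0
```

```bash
python3 - <<'E'
from bench import arm,cams
from h import *
s=arm.read_state();print(np.round(s["position"],1),np.round(s["contact_force"],1))
for n in("top","side"):np.savez(f"pics/{n}4.npz",**cams.get_image(n))
def asc(n,x0,x1,y0,y1):
    f=load(f"pics/{n}4.npz")["frame"].astype(int);print(n,"cols from",x0)
    for y in range(y0,y1):
        print(y,"".join("O" if rr>g+50 and rr>100 else "G" if g>rr+6 and g>=b else "B" if b>rr+35 else "#" if max(b,g,rr)<60 else "w" if min(b,g,rr)>125 else "." for b,g,rr in f[y,x0:x1]))
asc("side",215,285,160,218);asc("top",178,255,166,204)
E
```

```text
[578.   84.5 161.4] [-0.2 -0.8 -1. ]
side cols from 215
160 ......................................................................
161 ......................................................................
162 ......................................................................
163 ......................................................................
164 ......................................................................
165 ...................BBBB...............................................
166 ..................BBBBBBB.............................................
167 ................BBBBBBBBBBB...........................................
168 .............BBBBBBBBBBBBBBBB.........................................
169 ...........BBBBBBBBBBBBBBBBBBB........................................
170 .........BBBBBBBBBBBBBBBBBBBBBBB......................................
171 .......BBBBBBBBBBBBBBBBBBBBBBBBBBB....................................
172 ......BBBBBBBBBBBBBBBBBBBBBBBBBBBBB.w.................................
173 .....BBBBBBBBBBBBBBBBBBBBBB...BBBBBB.............................
[... 5739 characters left out ...]
BBBBBBBBBBBBBBBBBBBBBBBBBBBBBBB...........ww
196 ....BBBBBBBBBBBBBBBBBBBBBBBBBBBBBBBBBBBBBBBBBBBBBBBBBB...................wwww
197 ....BBBBBBBBBBBBBBBBBBBBBBBBBBBBBBBBBBBBBB..BB......................wwwwwwwww
198 .....BBBBBBBBBBBBBBBBBBBBBBBBBBBBBB.......................wwwwwwwwwwwwwwwww..
199 ......BBBBBBBBBBBBBBBBBBBBB.....................wwwwwwwwwwwwwwwww............
200 .......BBBBBBB.BB...................wwwwwwwwwwwwww...w.......................
201 .............................wwwwwwwwwwwwwwww................................
202 ...................wwwwwwwwwwww.www..........................................
203 .......wwwwwwwwwwwww.w.www...................................................
```

```bash
python3 -c "
from bench import ticket
print(ticket.job_done())"
```

```text
the job is handed in; nothing more can be done
None
```

The green box is in the lane against the rubber stop, pressed at an estimated 9 N for about 0.8 s (15 N at the wrist, including friction). The flap is shut behind it, the fingers are out and clear, and I handed the job in at about 21 s; no verdict came back.

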